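# Open up the seal insertion tool

## Robot

A 6-joint arm with a two-finger parallel gripper is mounted at the origin on the work surface. World frame = base frame: x ahead of the robot, y to its left, z up, the work surface at z = 0. Lengths are in m, angles in rad, forces in N, time in s.
With the tool pointing down it reaches from about 0.25 to 0.725 m from the base axis. Payload 4 kg.
Tool frame: the origin (TCP) lies on the centre line of the jaws, within the pads' length; the fingertips stand 22 mm ahead of it and the grasp point (between the pads) lies 3 mm ahead of it (bot.tip_reach is the distance from the TCP to the fingertips, in m); z points along the fingers, y is the line along which they close (so a half turn about z gives the same grasp; the last joint's range is limited). The gripper opens to 85 mm and grips with 20 to 120 N. Pads are 22 mm wide; open, the fingers measure 114 mm over their backs; the gripper's body (76 mm by 85 mm) begins 54 mm behind the grasp point. The pads swing forward as they close: fully open they stand 13 mm farther back than shut.
Start: joints at [-1.327, 0.241, 0.005, 1.335, 0, 1.571], TCP at [0.121, -0.485, 0.253] pointing down, gripper open.
Joint ranges: [-2.72, 2.72], [-1.05, 1.87], [-1.09, 1.28], [-1.99, 2.15], [-1.42, 1.44], [-3.14, 3.14]. Speed limits (rad/s): [2.79, 2.79, 3.14, 3.14, 3.14, 3.14].

## Interface

Orientations are given as a unit quaternion [x, y, z, w].
In Python, from workcell import bot gives the robot as it stands. The module is installed in compiled form; this text tells all that it offers.
- The arm moves only by the tool apply_moves, never from a script. Its argument "commands" is a list of rows, each a list of 4 numbers: the shift along the tool's x, y, z scaled (see below), then the turn about the tool's z scaled (see below). In form: [[tx, ty, tz, roll], ...]. A call has exactly 5 rows; each row shifts and turns the commanded pose from where the row before left it, along the tool's axes as they then stand; what a row does not reach is not made up. The controller multiplies each number of a shift by 20 mm and each number of a turn by 60 degrees. A row lasts 1/12 s, in which the tool goes at most 41.7 mm and 7.16 degrees, less where a joint would pass 70% of its speed; a pose out of reach is approached as far as the arm can. A call with a number of a shift or a turn outside -1 to 1 is refused whole. A call with a gripper value outside its range is refused whole. "claw" is the closure, from 0 (fully open) to 1 (shut), set as the call begins (left out, the last holds). The fingers move at their own pace and stop on an object; the grip force is fixed at half the most. Time passes only in rows, so rows that do not move let the fingers close, or fill a call up. It gives the time, the measured TCP pose, the force, the opening and the grip force at its end, in the units of the state.
- bot.get_obs(): the state, without advancing time (a new reading comes with each control period).
- bot.camera(name): name is "scene" or "top" or "wrist"; returns a dict with "image" (420x560x3 uint8, blue, green, red), "camera_matrix" (3x3 intrinsics, pixels), "R" (3x3) and "t" (3): a world point X has camera coordinates R X + t. Camera axes: x right, y down, z forward; pixel columns grow to the right and rows downward; lengths in m; the calibration is good to about 2 mm. The wrist camera is an equidistant fisheye: a pixel r from the principal point sees the ray r / f radians off the axis. A picture is of the moment at which its call begins. There is no depth.
- bot.job_done(): hands the job in; it is judged then, once.
The state is a dict: "clock": time; "joint_pos": joint angles; "joint_vel": joint speeds; "tau": joint torques, N m; "eef_pos": TCP position; "tool_rot": TCP orientation; "ft_force": force on the tool from outside, world axes, zero at the start; "ft_torque": the same for the moment, N m; "grip_width": finger opening in m; "grasp_force": force on a finger pad.
Only numpy, scipy, OpenCV 4.12 (cv2) and the standard library are available. Lean on these libraries where they do the work, as an engineer would, in place of code of your own. Each camera call takes 0.05 s, during which the arm holds its last target. There are 200 camera calls.

## Task

The rod gland in the seal insertion tool has its seal: open the tool up so that the gland can be taken out. Push the long steel lever up and back over the top, without flinging it, until it stands fully home against its back stop and the ram is out of the gland; then push the red-knobbed keeper over so that it lies fully open on its stop. Only push with the fingers: grip nothing and force nothing, leave the gland in its V nest, and leave the barrel, the tie rod and the seal pick where they are.

Things in the scene. Friction and masses are not known exactly. Their poses are not given: they have to be found in the camera images.
- tool: Green bench-mounted seal insertion tool, bolted down. Origin on the bench under the lever pivot; y runs along the ram from green housing to V nest, x away from the robot (turned up to 0.3 rad). Base x -55..75, y -62..172, 14 high (mm). Housing x -30..30, y -55..45, 104 high; back stop at y -43, out to x -60, 122 high. Nest y 90..145. The lever drives the ram (20 mm rod, white nose), 18 mm per rad.
- lever (a joint): Lever angle (rad) about the tool's x. 0: slanting 40 degrees above horizontal towards the tool's +y, over the nest; grows as it is pushed up and back; 0.87 vertical; 1.31 against its back stop, 25 degrees past vertical towards -y. Ram drag keeps it where it is left (about 3 N at the knob to move it). Starts at 0 to 0.3.
- lever_knob (a point): Centre of the bright aluminium ball knob, 35 mm in diameter, at the end of the long lever, a 12 mm steel bar; 260 mm from the pivot. It swings in an upright plane parallel to the tool's y, 46 mm on the robot's side (-x) of the ram axis.
- lever_hinge (a point): Pivot of the lever: point on the pivot axis in the lever's plane, 55 mm above the bench.
- keeper (a joint): Keeper angle (rad) about its hinge, which runs along the tool's y on the far (+x) side of the nest. 0: shut, flat over the gland; grows as its free end rises and goes over, away from the robot (+x). It balances at about 0.9: beyond that it falls open by its own weight, before it falls shut. 2.0: fully open on its stop. About 1 N at the knob moves it.
- keeper_knob (a point): Centre of the red ball knob, 25 mm in diameter, on an upright 8 mm stem on the free end of the keeper (steel strap 28 mm wide, 5 mm thick, top 109 mm above the bench). Shut, the knob is 158 mm above the bench, 62 mm on the robot's side (-x) of the hinge and 70 mm above it.
- keeper_hinge (a point): Centre of the keeper's hinge line, 88 mm above the bench, at x 40, y 115 mm of the tool. A rest post for the shut keeper (top 104 mm) stands at x -38, the stop for the open keeper (top 76 mm) at x 66.
- gland: Brass rod gland, a bush 44 mm in diameter and 55 mm long with a flange 54 mm in diameter and 8 mm thick at its ram end; bore 22 mm; loose, 0.45 kg, lying in the V nest under the keeper. Origin: on its axis, at the middle of the 55 mm, 80 mm above the bench. Its axis is its y.
- barrel: Bystander: bare aluminium cylinder barrel, a tube 52 mm in diameter and 140 mm tall, standing on end, loose. Origin: centre of its underside.
- tie_rod: Bystander: zinc-plated tie rod, 200 mm long, 8 mm thick, with a nut 15 mm across at each end, lying along its x on the bench. Origin: under its middle.
- pick: Bystander: seal pick lying along its x, yellow plastic handle 95 mm long and 12 mm high towards -x, thin steel hook towards +x, 165 mm in all. Origin: under the front part of the handle.

How it is judged:
By the outcome, as a careful person would: the job done as asked, in the order asked, and still so for the second after the job is handed in, with the robot touching nothing.
It also fails if it takes over 54 s, if anything falls off the work surface, if the arm or the gripper's body presses on something with over 40 N, if the wrist force passes 120 N, or if a joint passes its speed limit or range.

## Working session

There is one attempt and no reset: what is moved stays moved. The work goes in short steps, Python scripts to look and compute and a tool call to move; the robot and the scene stay as the last step left them, time stands still between calls to the robot, and variables do not carry over. Pictures are saved under pics/ and viewed, at most 10 in all, crops included, and the job is handed in when it is done.

Besides the shell and the picture viewer there is one more tool, called after ">>>" as a command line: name --pt "numbers of a row" for each row, then --argument value for the rest. apply_moves: Moves the arm, as the interface text tells. Shifts and turns lie within -1 to 1; 1 stands for 20 mm of shift or 60 degrees of turn. Its arguments: {"type":"object","properties":{"commands":{"type":"array","items":{"type":"array","items":{"type":"number","minimum":-1,"maximum":1}}},"claw":{"type":"number"}},"required":["commands"]}

```bash
mkdir -p pics; python3 - <<'E'
from workcell import bot
import cv2,numpy as np,pickle
d={}
for n in("scene","top"):
    c=bot.camera(n);d[n]=c;cv2.imwrite(f"pics/{n}0.png",c["image"])
    print(n,c["camera_matrix"].tolist(),c["R"].round(3).tolist(),c["t"].round(3).tolist())
pickle.dump(d,open("c0.pkl","wb"))
o=bot.get_obs();print(o["clock"],o["eef_pos"],o["tool_rot"],o["ft_force"],bot.tip_reach)
E
```

```text
scene [[408.58419512535363, 0.0, 283.91349370426354], [0.0, 408.58419512535363, 207.07379749982854], [0.0, 0.0, 1.0]] [[-0.801, 0.599, 0.017], [0.454, 0.625, -0.635], [-0.391, -0.5, -0.772]] [0.411, -0.141, 1.174]
top [[477.1838624207469, 0.0, 274.8904185585336], [0.0, 477.1838624207469, 213.76193523287247], [0.0, 0.0, 1.0]] [[0.008, -1.0, -0.025], [-0.999, -0.007, -0.05], [0.05, 0.025, -0.998]] [0.014, 0.494, 1.319]
0.1 [ 0.12056656 -0.48469547  0.25246395] [ 9.92578489e-01  1.21601827e-01 -1.09803036e-04 -9.63080377e-04] [ 0.65745195  0.45354919 -0.30431381] 0.022
```

View pics/scene0.png

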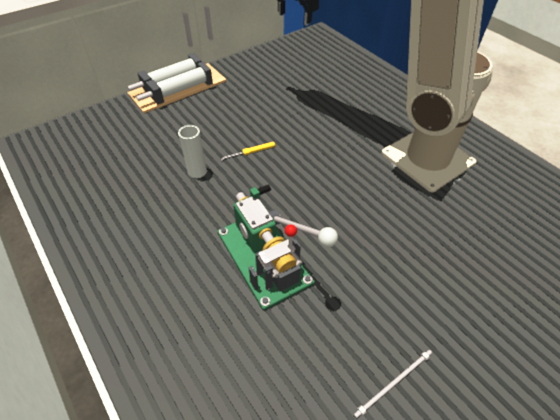

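View pics/top0.png

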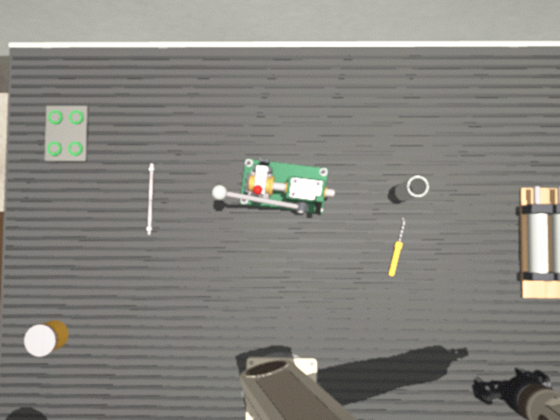

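The scene view shows the lever knob near (328,237), the red knob at (290,230) and the barrel at (193,150). In the top view the lever knob is at (220,192), the red knob at (257,190), the barrel at (415,188) and the pick near (397,250).

```bash
cat >h.py <<'E'
import cv2,numpy as np
def blob(im,m,near):
    n,l,s,c=cv2.connectedComponentsWithStats(m.astype(np.uint8))
    k=[i for i in range(1,n) if s[i,4]>15]
    i=min(k,key=lambda i:np.hypot(*(c[i]-near))); return c[i],s[i]
def P(c): return c["camera_matrix"]@np.c_[c["R"],c["t"]]
def tri(a,pa,b,pb):
    X=cv2.triangulatePoints(P(a),P(b),np.float64(pa),np.float64(pb))[:,0];X=X[:3]/X[3]
    e=[(lambda q:q[:2]/q[2]-p)(P(c)@np.r_[X,1]) for c,p in((a,pa),(b,pb))]
    return X,np.abs(e).max()
def ray(c,p,z):
    d=c["R"].T@np.linalg.inv(c["camera_matrix"])@np.r_[p,1];o=-c["R"].T@c["t"]
    return o+d*(z-o[2])/d[2]
def red(im):
    h=cv2.cvtColor(im,cv2.COLOR_BGR2HSV);return((h[...,0]<6)|(h[...,0]>174))&(h[...,1]>170)&(h[...,2]>90)
def green(im):
    h=cv2.cvtColor(im,cv2.COLOR_BGR2HSV);return(h[...,0]>60)&(h[...,0]<90)&(h[...,1]>110)&(h[...,2]>40)
def ball(im,near,r=18):
    x,y=near;sub=cv2.cvtColor(im,cv2.COLOR_BGR2GRAY)[y-r:y+r,x-r:x+r]
    m=(sub>150).astype(np.uint8);m=cv2.morphologyEx(m,cv2.MORPH_OPEN,cv2.getStructuringElement(2,(9,9)))
    p=np.argwhere(m)[:,::-1].astype(np.float32);(cx,cy),rad=cv2.minEnclosingCircle(p);return np.array([cx+x-r,cy+y-r]),rad
E
python3 - <<'E'
from h import *;import pickle
d=pickle.load(open("c0.pkl","rb"));s,t=d["scene"],d["top"]
a,b=ball(s["image"],(328,237)),ball(t["image"],(220,192));print(a,b,tri(s,a[0],t,b[0]))
a,b=blob(0,red(s["image"]),(290,230)),blob(0,red(t["image"]),(257,190));print(a,b,tri(s,a[0],t,b[0]))
m=green(t["image"]);m[:,:200]=0
p=np.argwhere(m)[:,::-1].astype(np.float32);r=cv2.minAreaRect(p);print(r)
for q in cv2.boxPoints(r):print(q,ray(t,q,.014))
for q in((415,188),(397,250)):print(ray(t,q,.14 if q[0]>400 else .006))
im=np.hstack([cv2.resize(t["image"][140:235,190:340],None,fx=4,fy=4),]);cv2.imwrite("pics/t1.png",im)
E
```

```text
(array([326.83333397, 234.83333302]), 10.233487129211426) (array([219.5, 191.5]), 7.905794143676758) (array([0.53376362, 0.14405824, 0.22573091]), np.float64(1.039283948876914))
(array([290.30275229, 229.91743119]), array([285, 225,  12,  11, 109], dtype=int32)) (array([256.9047619 , 189.76190476]), array([253, 187,   8,   7,  42], dtype=int32)) (array([0.54593129, 0.05956982, 0.15660268]), np.float64(0.2695956464709184))
((301.5557556152344, 201.07249450683594), (23.19482421875, 0.8622612357139587), 7.4314093589782715)
[290. 200.] [ 0.53236034 -0.02432767  0.014     ]
[290.1115  199.14499] [ 0.53475392 -0.02462373  0.014     ]
[313.1115  202.14499] [ 0.5267443  -0.08871258  0.014     ]
[313. 203.] [ 0.52435504 -0.08841158  0.014     ]
[ 0.55443566 -0.33717131  0.14      ]
[ 0.39554088 -0.32214935  0.006     ]
```

View pics/t1.png

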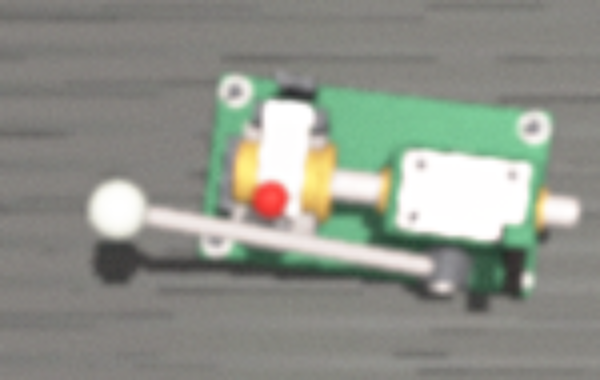

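```bash
python3 - <<'E'
from h import *;import pickle
d=pickle.load(open("c0.pkl","rb"));t=d["top"]
q=np.array([(222,72),(552,113),(530,298),(203,258)])/4+[190,140]-.4
W=np.array([ray(t,p,.014)[:2] for p in q]);print(W)
L=np.array([(75,172),(75,-62),(-55,-62),(-55,172)])/1000
M,N=W-W.mean(0),L-L.mean(0)
th=np.arctan2((N[:,0]*M[:,1]-N[:,1]*M[:,0]).sum(),(N*M).sum());R=np.array([[np.cos(th),-np.sin(th)],[np.sin(th),np.cos(th)]])
o=W.mean(0)-R@L.mean(0);print(th,o,W-o-L@R.T)
for n,k in(("lev",(.5338,.1441)),("red",(.5459,.0596)),("barrel",(.554,-.337)),("base",(0,0))):print(n,R.T@(np.array(k)-o))
# ankle: estimate origin from red knob at local(-22,115)
th2=th;print("o from red",np.array([.5459,.0596])-R@[-.022,.115],"from lever plane")
E
```

```text
[[ 0.6510379   0.10246678]
 [ 0.62302674 -0.12875291]
 [ 0.49356571 -0.11379172]
 [ 0.52005835  0.1143384 ]]
-0.11440950691863543 [ 0.55570875 -0.05993369] [[ 1.18394583e-03  8.69539409e-05]
 [-1.13764932e-04  1.33744978e-03]
 [-4.24680354e-04  1.45783663e-03]
 [-6.45500548e-04 -2.88224034e-03]]
lev [-0.04505802  0.20019869]
red [-0.0233906   0.11763246]
barrel [ 0.02993233 -0.27545002]
base [-0.55891776 -0.00389789]
o from red [ 0.55462776 -0.05715969] from lever plane
```

>>> apply_moves --pt "0 0 -0.5 -0.116" --pt "0 0 -0.5 -0.116" --pt "0 0 -0.5 -0.116" --pt "0 0 -0.5 -0.116" --pt "0 0 -0.5 -0.116" --claw 1

```text
clock: 0.52
eef_pos: [0.1206, -0.4849, 0.3032]
tool_rot: [0.91, 0.416, 0.0, -0.001]
ft_force: [-0.4, -0.6, -0.2]
grip_width: 0.0256
grasp_force: 0.0
```

>>> apply_moves --pt "0 0 -0.3 -0.116" --pt "0 0 -0.3 -0.116" --pt "0 0 -0.3 -0.116" --pt "0 0 -0.3 -0.116" --pt "0 0 -0.3 -0.116"

```text
clock: 0.93
eef_pos: [0.1206, -0.4849, 0.3331]
tool_rot: [0.744, 0.669, 0.0, -0.001]
ft_force: [1.0, -0.6, 0.3]
grip_width: -0.0
grasp_force: 0.0
```

```bash
cat > w.py <<'E'
from workcell import bot
import numpy as np
from scipy.spatial.transform import Rotation as Ro
o=bot.get_obs();th=-.114;O=np.array([.555,-.0585]);c,s=np.cos(th),np.sin(th);R=np.array([[c,-s],[s,c]])
print("t",round(o["clock"],2),"local mm",(R.T@(o["eef_pos"][:2]-O)*1000).round(1),"z",round(o["eef_pos"][2]*1000,1),"F local",(R.T@o["ft_force"][:2]).round(1),o["ft_force"][2].round(1))
x=Ro.from_quat(o["tool_rot"]).as_matrix();print("toolx heading err deg",np.degrees(np.arctan2(x[1,0],x[0,0])-th)-90,"w",o["grip_width"],o["joint_pos"].round(2))
E
python3 w.py
```

```text
t 0.93 local mm [-383.  -473.1] z 333.1 F local [ 1.  -0.5] 0.3
toolx heading err deg 0.44491618995752447 w -4.584062903973028e-05 [-1.33  0.22  0.19  1.54  0.    0.35]
```

>>> apply_moves --pt "1 0.46 0 0" --pt "1 0.46 0 0" --pt "1 0.46 0 0" --pt "1 0.46 0 0" --pt "1 0.46 0 0"

```text
clock: 1.35
eef_pos: [0.1778, -0.3898, 0.3328]
tool_rot: [0.746, 0.666, 0.0, -0.001]
ft_force: [0.0, -0.0, 0.2]
grip_width: 0.0
grasp_force: 0.0
```

>>> apply_moves --pt "1 0.46 0 0" --pt "1 0.46 0 0" --pt "1 0.46 0 0" --pt "1 0.46 0 0" --pt "1 0.46 0 0"

```text
clock: 1.77
eef_pos: [0.2347, -0.2956, 0.3329]
tool_rot: [0.746, 0.666, 0.0, -0.0]
ft_force: [0.8, -0.7, 0.0]
grip_width: 0.0003
grasp_force: 0.0
```

>>> apply_moves --pt "1 0.46 0 0" --pt "1 0.46 0 0" --pt "1 0.46 0 0" --pt "1 0.46 0 0" --pt "1 0.46 0 0"

```text
clock: 2.18
eef_pos: [0.2916, -0.2014, 0.333]
tool_rot: [0.746, 0.666, -0.0, -0.0]
ft_force: [0.7, 0.8, 0.2]
grip_width: 0.0001
grasp_force: 0.0
```

>>> apply_moves --pt "1 0.46 0 0" --pt "1 0.46 0 0" --pt "1 0.46 0 0" --pt "1 0.46 0 0" --pt "1 0.46 0 0"

```text
clock: 2.6
eef_pos: [0.3485, -0.1072, 0.333]
tool_rot: [0.746, 0.666, -0.0, -0.0]
ft_force: [0.6, -1.2, -0.1]
grip_width: -0.0001
grasp_force: 0.0
```

>>> apply_moves --pt "1 0.46 0 0" --pt "1 0.46 0 0" --pt "1 0.46 0 0" --pt "1 0.46 0 0" --pt "1 0.46 0 0"

```text
clock: 3.02
eef_pos: [0.4054, -0.0131, 0.3329]
tool_rot: [0.746, 0.666, -0.0, -0.0]
ft_force: [0.5, -1.2, 0.0]
grip_width: 0.0001
grasp_force: 0.0
```

>>> apply_moves --pt "1 0.46 0 0" --pt "1 0.46 0 0" --pt "1 0.46 0 0" --pt "1 0.46 0 0" --pt "1 0.46 0 0"

```text
clock: 3.43
eef_pos: [0.4623, 0.0811, 0.3328]
tool_rot: [0.746, 0.666, -0.0, -0.0]
ft_force: [0.8, 0.5, 0.2]
grip_width: -0.0001
grasp_force: 0.0
```

>>> apply_moves --pt "1 0.46 0 0" --pt "1 0.46 0 0" --pt "1 0.46 0 0" --pt "1 0.46 0 0" --pt "1 0.46 0 0"

```text
clock: 3.85
eef_pos: [0.5193, 0.1752, 0.3327]
tool_rot: [0.746, 0.666, -0.001, -0.0]
ft_force: [0.6, -1.4, 0.2]
grip_width: 0.0001
grasp_force: 0.0
```

```bash
python3 w.py
```

```text
t 3.85 local mm [-62.1 228.2] z 332.7 F local [ 0.8 -1.3] 0.2
toolx heading err deg 0.10665956534101895 w 0.000106391959152195 [ 0.33  0.32  0.32  1.57 -0.    2.01]
```

>>> apply_moves --pt "1 0.4 0 0" --pt "0.6 0.4 0 0" --pt "0 0 -0.0 0" --pt "0 0 0.5 0" --pt "0 0 1 0"

```text
clock: 4.27
eef_pos: [0.5394, 0.2045, 0.3049]
tool_rot: [0.746, 0.666, 0.002, 0.001]
ft_force: [1.1, -0.3, 0.3]
grip_width: -0.0003
grasp_force: 0.0
```

>>> apply_moves --pt "0 0 1 0" --pt "0 0 1 0" --pt "0 0 0.9 0" --pt "0 0 0.6 0" --pt "0 0 0 0"

```text
clock: 4.68
eef_pos: [0.5363, 0.2029, 0.2298]
tool_rot: [0.746, 0.666, -0.003, -0.001]
ft_force: [-0.8, -0.5, 0.2]
grip_width: 0.0
grasp_force: 0.0
```

```bash
python3 w.py; python3 - <<'E'
from workcell import bot
import cv2,numpy as np
a=bot.camera("scene")["image"][190:290,220:380];b=bot.camera("top")["image"][140:240,180:340]
cv2.imwrite("pics/a.png",np.hstack([cv2.resize(i,(400,250)) for i in(a,b)]))
E
```

```text
t 4.68 local mm [-48.3 257.6] z 229.8 F local [-0.7 -0.6] 0.2
toolx heading err deg 0.06924895717401114 w 1.8386502238867956e-05 [ 0.36  0.4   0.17  1.35 -0.    2.05]
```

View pics/a.png

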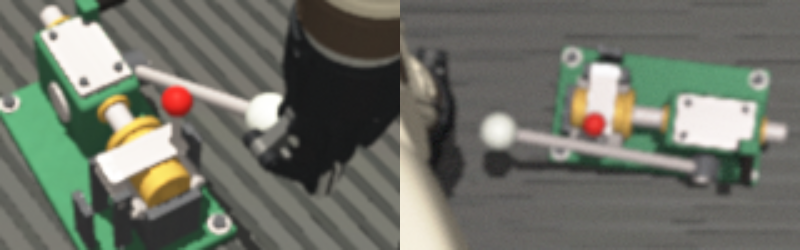

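The picture shows the closed fingers standing just beyond the ball knob and in line with it. I now push it back along its arc.

>>> apply_moves --pt "-0.4 0.03 0 0" --pt "-0.3 0.03 0 0" --pt "-0.25 0.02 0 0" --pt "-0.25 0.02 0 0" --pt "-0.25 0 -0.1 0"

```text
clock: 5.2
eef_pos: [0.5374, 0.1747, 0.2356]
tool_rot: [0.746, 0.666, 0.0, -0.0]
ft_force: [0.4, 5.9, 2.2]
grip_width: 0.0001
grasp_force: 4.0
```

>>> apply_moves --pt "-0.26 0 -0.28 0" --pt "-0.27 0 -0.28 0" --pt "-0.28 0 -0.28 0" --pt "-0.29 0 -0.28 0" --pt "-0.3 0 -0.27 0"

```text
clock: 5.62
eef_pos: [0.5344, 0.1486, 0.2649]
tool_rot: [0.745, 0.667, 0.002, -0.001]
ft_force: [-0.6, 6.4, 3.8]
grip_width: -0.0
grasp_force: 3.4
```

```bash
cat >k.py <<'E'
from h import *;from workcell import bot
s,t=bot.camera("scene"),bot.camera("top")
import sys
th=-.114;O=np.array([.555,-.0585]);c_,s_=np.cos(th),np.sin(th);R=np.array([[c_,-s_],[s_,c_]])
def loc(X):return np.r_[R.T@(X[:2]-O),X[2]]*1000
g=eval(sys.argv[1])  # guess local mm
W=np.r_[R@(np.array(g[:2])/1000)+O,g[2]/1000]
px=[(lambda q:(q[:2]/q[2]).round().astype(int))(P(c)@np.r_[W,1]) for c in(s,t)]
try:
    a,b=ball(s["image"],px[0]),ball(t["image"],px[1]);X,e=tri(s,a[0],t,b[0]);L=loc(X);print("knob local",L.round(1),e.round(1),a[1],b[1],"phi",np.arctan2(L[2]-55,L[1])-np.radians(40))
except Exception as e:print(px,e)
E
python3 w.py; python3 k.py "(-46,171,251)"
```

```text
t 5.62 local mm [-44.1 203.4] z 264.9 F local [-1.3  6.3] 3.8
toolx heading err deg 0.16944876780870288 w -3.79818751396312e-05 [0.27 0.34 0.18 1.4  0.   1.95]
knob local [-44.1 167.1 294. ] 18.1 0.0 16.2635555267334 phi 0.26252605180609845
```

>>> apply_moves --pt "-0.35 0 -0.08 0" --pt "-0.35 0 -0.12 0" --pt "-0.35 0 -0.14 0" --pt "-0.35 0 -0.15 0" --pt "-0.35 0 -0.16 0"

```text
clock: 6.13
eef_pos: [0.5309, 0.1144, 0.2782]
tool_rot: [0.745, 0.667, 0.003, -0.0]
ft_force: [-0.3, 7.0, 5.4]
grip_width: 0.0002
grasp_force: 3.6
```

>>> apply_moves --pt "-0.36 0 -0.2 0" --pt "-0.36 0 -0.19 0" --pt "-0.36 0 -0.18 0" --pt "-0.36 0 -0.17 0" --pt "-0.37 0 -0.16 0"

```text
clock: 6.55
eef_pos: [0.5263, 0.0769, 0.2951]
tool_rot: [0.745, 0.667, 0.001, 0.0]
ft_force: [-0.1, 3.8, 4.3]
grip_width: -0.0002
grasp_force: 2.2
```

```bash
python3 w.py; python3 k.py "(-46,104,293)"; python3 - <<'E'
from workcell import bot
import cv2,numpy as np
a=bot.camera("scene")["image"][170:290,210:380];b=bot.camera("top")["image"][120:240,180:350]
cv2.imwrite("pics/b.png",np.hstack([cv2.resize(i,(400,280)) for i in(a,b)]))
E
```

```text
t 6.55 local mm [-43.9 131.3] z 295.1 F local [-0.5  3.7] 4.3
toolx heading err deg 0.15215828555419364 w -0.0001703673174787203 [0.14 0.29 0.18 1.46 0.   1.83]
knob local [-35.7 100.  335.8] 13.0 0.0 22.804262161254883 phi 0.5305233745032113
```

View pics/b.png

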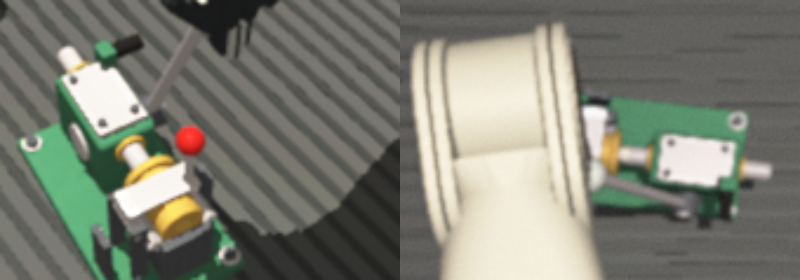

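The lever is following the fingers, with the knob still held at the finger face and the bar about 30° past where it began. I continue.

>>> apply_moves --pt "-0.37 -0.01 -0.17 0" --pt "-0.37 -0.01 -0.16 0" --pt "-0.37 -0.01 -0.14 0" --pt "-0.37 -0.01 -0.13 0" --pt "-0.37 -0.01 -0.11 0"

```text
clock: 7.17
eef_pos: [0.521, 0.0391, 0.3085]
tool_rot: [0.746, 0.666, -0.0, 0.0]
ft_force: [0.7, 1.8, -2.0]
grip_width: -0.0004
grasp_force: 1.0
```

>>> apply_moves --pt "-0.38 -0.01 -0.1 0" --pt "-0.38 -0.01 -0.09 0" --pt "-0.38 -0.01 -0.07 0" --pt "-0.38 -0.01 -0.06 0" --pt "-0.38 0 -0.05 0"

```text
clock: 7.58
eef_pos: [0.5158, 0.0016, 0.3162]
tool_rot: [0.746, 0.666, 0.0, 0.0]
ft_force: [0.4, 2.3, 2.1]
grip_width: 0.0001
grasp_force: 1.1
```

>>> apply_moves --pt "-0.35 0 -0.03 0" --pt "-0.35 0 -0.02 0" --pt "-0.35 0 0 0" --pt "-0.35 0 0.01 0" --pt "-0.35 0 0.02 0"

```text
clock: 8.0
eef_pos: [0.5117, -0.0331, 0.3159]
tool_rot: [0.746, 0.666, -0.0, -0.0]
ft_force: [1.0, 1.1, 2.0]
grip_width: -0.0002
grasp_force: 0.9
```

```bash
python3 w.py
```

```text
t 8.0 local mm [-45.9  20.3] z 315.9 F local [0.8 1.2] 2.0
toolx heading err deg 0.10058003990292264 w -0.0002074294765947093 [-0.06  0.25  0.18  1.5  -0.    1.62]
```

>>> apply_moves --pt "-0.28 0 0.01 0" --pt "-0.26 0 0.02 0" --pt "-0.25 0 0.02 0" --pt "-0.25 0 0.03 0" --pt "-0.25 0 0.03 0"

```text
clock: 8.42
eef_pos: [0.5091, -0.0585, 0.3138]
tool_rot: [0.746, 0.666, -0.0, -0.0]
ft_force: [-0.3, 2.5, 0.9]
grip_width: 0.0001
grasp_force: 0.7
```

>>> apply_moves --pt "-0.25 0 0.03 0" --pt "-0.25 0 0.04 0" --pt "-0.25 0 0.05 0" --pt "-0.25 0 0.05 0" --pt "-0.25 0 0.06 0"

```text
clock: 8.83
eef_pos: [0.5063, -0.0834, 0.3092]
tool_rot: [0.746, 0.666, -0.0, -0.0]
ft_force: [-0.0, 0.8, 0.9]
grip_width: -0.0001
grasp_force: 0.6
```

>>> apply_moves --pt "-0.25 0 0.06 0" --pt "-0.25 0 0.07 0" --pt "-0.25 0 0.07 0" --pt "-0.25 0 0.08 0" --pt "-0.2 0 0.08 0"

```text
clock: 9.25
eef_pos: [0.5036, -0.1074, 0.3019]
tool_rot: [0.746, 0.666, -0.0, 0.0]
ft_force: [-1.1, 0.6, 0.2]
grip_width: 0.0001
grasp_force: 0.5
```

```bash
python3 w.py; python3 k.py "(-46,-84,300)"
```

```text
t 9.25 local mm [-45.5 -54.4] z 301.9 F local [-1.1  0.5] 0.2
toolx heading err deg 0.08753277846902563 w 9.602726061888614e-05 [-0.21  0.26  0.15  1.47 -0.    1.47]
knob local [-34.7 -84.7 344.8] 11.3 0.0 24.748836517333984 phi 1.1570414008738004
```

>>> apply_moves --pt "-0.2 0 0.07 0" --pt "-0.2 0 0.07 0" --pt "-0.2 0 0.08 0" --pt "-0.2 0 0.08 0" --pt "-0.2 0 0.08 0"

```text
clock: 9.77
eef_pos: [0.5014, -0.127, 0.2943]
tool_rot: [0.746, 0.666, 0.0, 0.0]
ft_force: [0.5, 1.1, 0.9]
grip_width: -0.0
grasp_force: 0.5
```

>>> apply_moves --pt "-0.1 0 0.05 0" --pt "-0.1 0 0.05 0" --pt "-0.1 0 0.05 0" --pt "-0.08 0 0.03 0" --pt "-0.08 0 0.03 0"

```text
clock: 10.18
eef_pos: [0.5009, -0.1323, 0.2915]
tool_rot: [0.745, 0.667, 0.004, -0.002]
ft_force: [-1.7, 16.7, 10.2]
grip_width: 0.0002
grasp_force: 8.0
```

```bash
python3 w.py; python3 k.py "(-46,-110,290)"
```

```text
t 10.18 local mm [-45.4 -79.5] z 291.5 F local [-3.6 16.4] 10.2
toolx heading err deg 0.22435096521923015 w 0.0001613647568045075 [-0.26  0.26  0.13  1.44  0.01  1.42]
knob local [ -34.6 -112.3  334.7] 11.2 0.0 24.40780258178711 phi 1.2543790922047577
```

The force rose to 17 N at the expected place, so the lever is on its back stop. I back off and look.

>>> apply_moves --pt "-0.03 0 0 0" --pt "0 0 0 0" --pt "0 0 0 0" --pt "0.1 0 0 0" --pt "0.3 0 0 0"

```text
clock: 10.7
eef_pos: [0.5014, -0.1283, 0.2908]
tool_rot: [0.746, 0.666, 0.0, 0.001]
ft_force: [-0.0, -0.6, 0.3]
grip_width: -0.0001
grasp_force: 0.0
```

>>> apply_moves --pt "0.6 0 0 0" --pt "1 0 0 0" --pt "1 0 0 0" --pt "1 -0.5 0 0" --pt "1 -1 0 0"

```text
clock: 11.12
eef_pos: [0.4828, -0.0326, 0.2894]
tool_rot: [0.746, 0.666, -0.0, 0.0]
ft_force: [0.0, 0.6, -0.5]
grip_width: 0.0001
grasp_force: 0.0
```

>>> apply_moves --pt "1 -1 0 0" --pt "1 -0.8 0 0" --pt "1 0 0 0" --pt "1 0 0 0" --pt "0 0 0 0"

```text
clock: 11.53
eef_pos: [0.4548, 0.0528, 0.2901]
tool_rot: [0.744, 0.668, 0.0, -0.0]
ft_force: [-0.1, -0.6, -0.2]
grip_width: 0.0
grasp_force: 0.0
```

```bash
python3 w.py; python3 k.py "(-46,-110,290)"; python3 - <<'E'
from workcell import bot
import cv2,numpy as np
a=bot.camera("scene")["image"][150:310,190:350];b=bot.camera("top")["image"][120:240,220:360]
cv2.imwrite("pics/c.png",np.hstack([cv2.resize(i,(400,380)) for i in(a,b)]))
E
```

```text
t 11.53 local mm [-112.2   99.1] z 290.1 F local [-0.  -0.6] -0.2
toolx heading err deg 0.3191452535682515 w 3.532636700130226e-05 [ 0.12  0.14 -0.02  1.41  0.    1.79]
knob local [ -45.7 -110.9  293.7] 0.7 7.905794143676758 7.017934322357178 phi 1.3075792572998415
```

View pics/c.png

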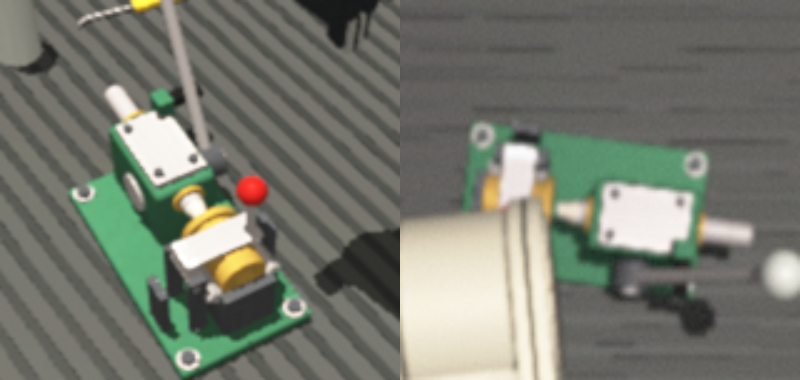

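The lever measures 1.308 rad, home on its stop, and the ram nose is clear of the gland. The red knob is untouched and the keeper is still shut. I bring the fingers to its near side.

>>> apply_moves --pt "0.8 0 0.5 0" --pt "0.05 0 1 0" --pt "0 0 1 0" --pt "0 0 1 0" --pt "0 0 1 0"

```text
clock: 12.15
eef_pos: [0.4569, 0.0658, 0.1994]
tool_rot: [0.746, 0.666, -0.0, 0.0]
ft_force: [-0.1, -0.2, 0.1]
grip_width: 0.0002
grasp_force: 0.0
```

>>> apply_moves --pt "0 0 1 0" --pt "0 0.4 0.5 0" --pt "0 0.6 0 0" --pt "0 0.3 0 0" --pt "0 0 0 0"

```text
clock: 12.57
eef_pos: [0.4848, 0.0632, 0.1707]
tool_rot: [0.746, 0.666, 0.001, 0.001]
ft_force: [-0.4, 0.4, 0.2]
grip_width: -0.0001
grasp_force: 0.0
```

```bash
python3 w.py; python3 - <<'E'
from h import *;from workcell import bot
s,t=bot.camera("scene"),bot.camera("top")
b=blob(0,red(s["image"]),(290,230));print(b)
cv2.imwrite("pics/d.png",cv2.resize(s["image"][180:320,200:400],None,fx=4,fy=4))
E
```

```text
t 12.57 local mm [-83.6 113. ] z 170.7 F local [-0.4  0.4] 0.2
toolx heading err deg 0.010547530549416706 w -0.00013157553265714985 [ 0.13  0.27 -0.18  1.12 -0.    1.81]
(array([290.27927928, 229.78378378]), array([285, 224,  12,  12, 111], dtype=int32))
```

View pics/d.png

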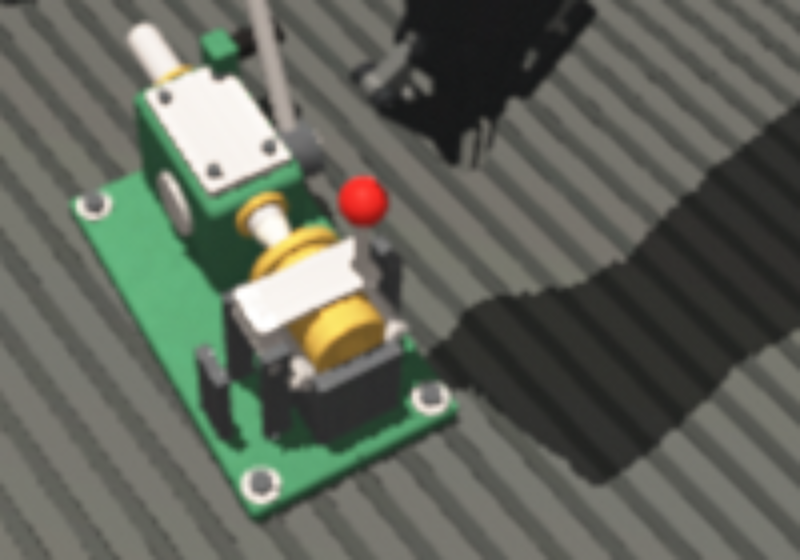

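The fingers stand clear on the near side of the red knob at (362,200) in the crop. I push across and up with the knob's arc.

>>> apply_moves --pt "0.1 0.4 0 0" --pt "0.05 0.4 0 0" --pt "0 0.35 0 0" --pt "0 0.25 0 0" --pt "0 0.2 0 0"

```text
clock: 13.08
eef_pos: [0.5157, 0.0633, 0.1704]
tool_rot: [0.746, 0.666, 0.0, 0.0]
ft_force: [0.1, 0.6, 0.9]
grip_width: 0.0004
grasp_force: 0.0
```

>>> apply_moves --pt "0 0.2 -0.1 0" --pt "0 0.2 -0.14 0" --pt "0 0.2 -0.14 0" --pt "0 0.2 -0.13 0" --pt "0 0.2 -0.12 0"

```text
clock: 13.5
eef_pos: [0.5338, 0.0611, 0.1838]
tool_rot: [0.746, 0.666, -0.001, -0.001]
ft_force: [-7.0, 0.2, 8.3]
grip_width: 0.0001
grasp_force: 4.8
```

```bash
python3 w.py; cat >r.py <<'E'
from h import *;from workcell import bot
s,t=bot.camera("scene"),bot.camera("top")
th=-.114;O=np.array([.555,-.0585]);R=np.array([[np.cos(th),-np.sin(th)],[np.sin(th),np.cos(th)]])
a,b=[blob(0,red(c["image"]),g) if red(c["image"]).sum()>15 else None for c,g in((s,(285,225)),(t,(257,190)))]
print(a,b)
if a and b:
    X,e=tri(s,a[0],t,b[0]);L=np.r_[R.T@(X[:2]-O),X[2]]*1000;print(L.round(1),e,"kappa",np.arctan2(70,-62)-np.arctan2(L[2]-88,L[0]-40))
elif a:
    o=-s["R"].T@s["t"];d=s["R"].T@np.linalg.inv(s["camera_matrix"])@np.r_[a[0],1]
    lo=R.T@(o[:2]-O);ld=R.T@d[:2];k=(.115-lo[1])/ld[1];L=np.r_[lo+k*ld,o[2]+k*d[2]]*1000;print("on y=115:",L.round(1),"kappa",np.arctan2(70,-62)-np.arctan2(L[2]-88,L[0]-40))
E
python3 r.py
```

```text
t 13.5 local mm [-34.6 116.4] z 183.8 F local [-6.9 -0.6] 8.3
toolx heading err deg 0.10824347612428653 w 0.00012022309409262191 [ 0.11  0.35 -0.02  1.2   0.    1.8 ]
(array([285.72072072, 229.78378378]), array([280, 224,  12,  12, 111], dtype=int32)) None
on y=115: [-13.2 115.  161.7] kappa 0.09997917124790101
```

The force points up and back, so the fingertip is riding too high on the ball. I ease off, lower and push again with less lift.

>>> apply_moves --pt "0 -0.2 0 0" --pt "0 -0.2 0 0" --pt "0 -0.3 0.1 0" --pt "0 -0.3 0.4 0" --pt "0 0 0.4 0"

```text
clock: 14.02
eef_pos: [0.5139, 0.0634, 0.1648]
tool_rot: [0.746, 0.666, 0.0, 0.0]
ft_force: [-0.4, -0.3, -0.0]
grip_width: 0.0001
grasp_force: 0.0
```

```bash
python3 w.py; python3 r.py
```

```text
t 14.02 local mm [-54.7 116.5] z 164.8 F local [-0.4 -0.3] -0.0
toolx heading err deg 0.11831788894791373 w 7.292125721301491e-05 [ 0.12  0.33 -0.11  1.13  0.    1.81]
(array([290.36893204, 230.03883495]), array([285, 225,  12,  11, 103], dtype=int32)) None
on y=115: [-24.1 115.  153.5] kappa -0.04970492073069588
```

>>> apply_moves --pt "0 0.25 0 0" --pt "0 0.2 0 0" --pt "0 0.2 -0.1 0" --pt "0 0.2 -0.15 0" --pt "0 0.2 -0.15 0"

```text
clock: 14.53
eef_pos: [0.5366, 0.0609, 0.1734]
tool_rot: [0.746, 0.666, 0.0, 0.0]
ft_force: [-1.1, 0.5, -0.3]
grip_width: 0.0
grasp_force: 0.5
```

```bash
python3 w.py; python3 r.py
```

```text
t 14.53 local mm [-31.9 116.5] z 173.4 F local [-1.1  0.4] -0.3
toolx heading err deg 0.10118162369640515 w 2.0649469870183626e-05 [ 0.11  0.37 -0.04  1.17 -0.    1.8 ]
(array([283.47572816, 230.08737864]), array([278, 225,  12,  11, 103], dtype=int32)) None
on y=115: [ -8.  115.  164.2] kappa 0.16247171361983703
```

Force is now about 1 N, and the knob is moving freely.

>>> apply_moves --pt "0 0.2 -0.12 0" --pt "0 0.2 -0.11 0" --pt "0 0.2 -0.1 0" --pt "0 0.2 -0.08 0" --pt "0 0.2 -0.07 0"

```text
clock: 15.05
eef_pos: [0.5562, 0.0586, 0.1827]
tool_rot: [0.746, 0.666, 0.0, 0.0]
ft_force: [-1.1, -0.1, 1.6]
grip_width: 0.0004
grasp_force: 0.2
```

>>> apply_moves --pt "0 0.2 -0.06 0" --pt "0 0.2 -0.06 0" --pt "0 0.2 -0.05 0" --pt "0 0.2 -0.04 0" --pt "0 0.2 -0.03 0"

```text
clock: 15.47
eef_pos: [0.5759, 0.0564, 0.1873]
tool_rot: [0.746, 0.666, 0.0, 0.0]
ft_force: [0.3, 0.2, 0.7]
grip_width: 0.0001
grasp_force: 0.1
```

```bash
python3 w.py; python3 r.py
```

```text
t 15.47 local mm [  7.7 116.5] z 187.3 F local [0.3 0.2] 0.7
toolx heading err deg 0.09804556865259428 w 9.445596431281519e-05 [ 0.1   0.43  0.1   1.24 -0.    1.78]
(array([265.31818182, 234.55454545]), array([260, 229,  12,  12, 110], dtype=int32)) None
on y=115: [ 32.2 115.  176.9] kappa 0.6370025943800808
```

>>> apply_moves --pt "0 0.2 -0.04 0" --pt "0 0.2 -0.04 0" --pt "0 0.15 -0.03 0" --pt "0 0.15 0 0" --pt "0 0.15 0 0"

```text
clock: 15.98
eef_pos: [0.5927, 0.0545, 0.1897]
tool_rot: [0.746, 0.666, 0.0, 0.0]
ft_force: [0.0, 0.3, 1.8]
grip_width: -0.0001
grasp_force: 0.6
```

>>> apply_moves --pt "0 0.15 0 0" --pt "0 0.15 0 0" --pt "0 0.15 0 0" --pt "0 0.1 0 0" --pt "0 0.1 0 0"

```text
clock: 16.4
eef_pos: [0.6058, 0.053, 0.1899]
tool_rot: [0.746, 0.666, 0.0, 0.0]
ft_force: [-0.1, -1.3, 1.9]
grip_width: -0.0001
grasp_force: 1.1
```

```bash
python3 w.py; python3 r.py
```

```text
t 16.4 local mm [ 37.8 116.6] z 189.9 F local [ 0.1 -1.3] 1.9
toolx heading err deg 0.09399446204746198 w -9.342317927890629e-05 [ 0.09  0.49  0.2   1.28 -0.    1.77]
(array([250.40833333, 242.49166667]), array([245, 237,  12,  12, 120], dtype=int32)) None
on y=115: [ 64.2 115.  173.4] kappa 1.000673789896005
```

>>> apply_moves --pt "0 0.2 0 0" --pt "0 0.2 0 0" --pt "0 0.2 0 0" --pt "0 0.2 0 0" --pt "0 0.2 0 0"

```text
clock: 16.92
eef_pos: [0.6252, 0.0508, 0.1888]
tool_rot: [0.746, 0.666, -0.0, -0.0]
ft_force: [-0.4, -0.4, -0.5]
grip_width: -0.0
grasp_force: 0.0
```

```bash
python3 w.py; python3 r.py
```

```text
t 16.92 local mm [ 57.3 116.6] z 188.8 F local [-0.3 -0.4] -0.5
toolx heading err deg 0.1008798750338542 w -2.6615957319339996e-05 [0.08 0.53 0.26 1.31 0.   1.76]
(array([228.575     , 261.68333333]), array([223, 256,  12,  12, 120], dtype=int32)) None
on y=115: [112.2 115.  143.8] kappa 1.6377724906600473
```

Keeper is falling open ahead of the fingers; I raise the fingers and let it settle.

>>> apply_moves --pt "0 0 -0.5 0" --pt "0 0 -1 0" --pt "0 0 -1 0" --pt "0 0 -1 0" --pt "0 -1 0 0"

```text
clock: 17.43
eef_pos: [0.6094, 0.053, 0.2646]
tool_rot: [0.746, 0.666, 0.004, 0.003]
ft_force: [1.1, 0.5, 0.4]
grip_width: 0.0002
grasp_force: 0.0
```

>>> apply_moves --pt "0 -1 0 0" --pt "0 -1 0 0" --pt "0 -1 0 0" --pt "0 -1 0 0" --pt "0 -1 0 0"

```text
clock: 17.85
eef_pos: [0.5048, 0.0644, 0.2604]
tool_rot: [0.746, 0.666, 0.0, 0.0]
ft_force: [0.4, 0.7, -0.3]
grip_width: -0.0003
grasp_force: 0.0
```

>>> apply_moves --pt "0 -1 0 0" --pt "0 -1 0 0" --pt "0 -1 0 0" --pt "0 -1 0 0" --pt "0 -1 0 0"

```text
clock: 18.27
eef_pos: [0.4054, 0.0756, 0.2604]
tool_rot: [0.746, 0.666, 0.0, 0.0]
ft_force: [0.8, -0.6, 0.8]
grip_width: 0.0001
grasp_force: 0.0
```

>>> apply_moves --pt "0 -1 0 0" --pt "0 -1 0 0" --pt "0 0 0 0" --pt "0 0 0 0" --pt "0 0 0 0"

```text
clock: 18.68
eef_pos: [0.3674, 0.0801, 0.2603]
tool_rot: [0.746, 0.666, 0.001, 0.001]
ft_force: [1.2, 0.3, -0.6]
grip_width: -0.0001
grasp_force: 0.0
```

```bash
python3 w.py; python3 r.py;python3 k.py "(-46,-110,290)"; python3 - <<'E'
from workcell import bot
import cv2,numpy as np
a=bot.camera("scene")["image"][150:310,190:350];b=bot.camera("top")["image"][120:240,220:360]
cv2.imwrite("pics/e.png",np.hstack([cv2.resize(i,(400,380)) for i in(a,b)]))
E
```

```text
t 18.68 local mm [-202.2  116.4] z 260.3 F local [1.2 0.4] -0.6
toolx heading err deg 0.10925339236661102 w -7.56323560784717e-05 [ 0.21 -0.01 -0.27  1.31 -0.    1.9 ]
(array([222.1826087 , 274.12173913]), array([217, 268,  12,  13, 115], dtype=int32)) (array([265.82926829, 132.56097561]), array([262, 130,   8,   7,  41], dtype=int32))
[131.3 115.3 114.6] 1.1473751399326488 kappa 2.012253859774806
knob local [ -45.6 -110.   294.3] 0.6 7.905794143676758 7.211981296539307 phi 1.3035413992414382
```

View pics/e.png

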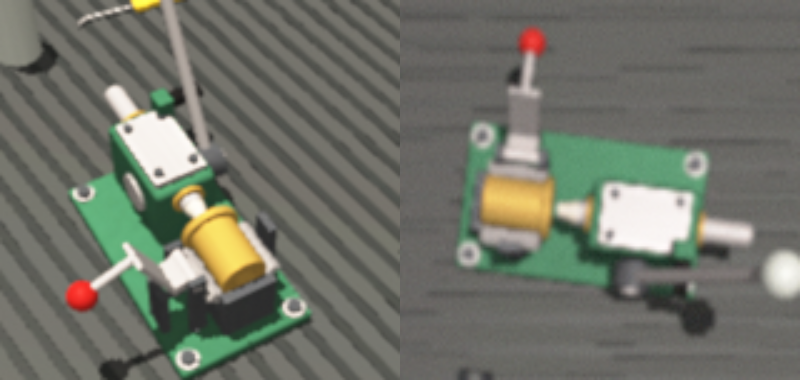

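The keeper lies fully open at about 2.01 rad, the lever is home at about 1.304 rad, the gland is in its nest with the ram out, and the arm is clear.

```bash
python3 -c "
from workcell import bot
print(bot.job_done())"
```

```text
the job is handed in; nothing more can be done
None
```

The job is handed in: the lever is home on its back stop (about 1.30 rad) with the ram out, then the keeper was pushed fully open (about 2.01 rad); the gland is still in its nest, the arm never went near the barrel, tie rod or pick, and it took about 19 s.

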